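# Seat and hold the filter cell on the clean-room air sampler

## Robot

A 6-joint arm with a two-finger parallel gripper is mounted at the origin on the work surface. World frame = base frame: x ahead of the robot, y to its left, z up, the work surface at z = 0. Lengths are in m, angles in degrees, forces in N, time in s.
With the tool pointing down it reaches from about 0.25 to 0.8 m from the base axis. Payload 8.5 kg.
Tool frame: the origin (TCP) lies between the finger pads; the fingertips stand 8 mm ahead of it and the grasp point (between the pads) lies 11 mm behind it; z points along the fingers, y is the line along which they close (so a half turn about z gives the same grasp; the last joint's range is limited). The gripper opens to 85 mm and grips with 20 to 120 N. Pads are 22 mm wide; open, the fingers measure 114 mm over their backs; the gripper's body (76 mm by 85 mm) begins 54 mm behind the grasp point. The pads swing forward as they close: fully open they stand 13 mm farther back than shut.
Start: joints at [-72.479, 13.648, -0.773, 75.585, 0, 90], TCP at [0.158, -0.501, 0.239] pointing down, gripper open.
Joint ranges: [-152.45, 152.45], [-59.26, 108.67], [-65.41, 83.53], [-104.44, 129.93], [-82.83, 76.93], [-180, 180]. Speed limits (degrees/s): [127.2, 127.2, 159.86, 180, 180, 180].

## Interface

Orientations are given as a 3x3 rotation matrix whose columns are the frame's x, y, z axes.
In Python, from station import bot gives the robot as it stands.
- The arm moves only by the shell command python3 -m inch 'ROWS'. ROWS is JSON, a list of rows, each a list of 5 numbers: the closure, from 0 (fully open) to 1 (shut), then the shift along the tool's x, y, z in units of 1 m (1.0 is 1 m), then the turn about the tool's z in units of 2 pi rad (1.0 is 2 pi rad). A call has 1 to 5 rows; each row shifts and turns the commanded pose from where the row before left it, along the tool's axes as they then stand; what a row does not reach is not made up. A row lasts 1/12 s, in which the tool goes at most 41.7 mm and 7.16 degrees, less where a joint would pass 70% of its speed; a pose out of reach is approached as far as the arm can. A call with a number of a shift or a turn outside -1 to 1 is refused whole. A call with a gripper value outside its range is refused whole. The fingers move at their own pace and stop on an object; the grip force is fixed at half the most. Time passes only in rows, so rows that do not move let the fingers close. It gives the time, the measured TCP pose, the force, the opening and the grip force at its end, in the units of the state.
- bot.read_state(): the state, without advancing time (a new reading comes with each control period).
- bot.capture(name): name is "scene" or "side" or "wrist"; returns a dict with "color" (400x640x3 uint8, red, green, blue), "depth" (400x640 float32, m along the optical axis (not along the pixel's ray), 0 where there is no reading), "fx", "fy", "cx", "cy" (pixels), "world_from_camera" (4x4, takes a point from camera to world coordinates). Camera axes: x right, y down, z forward; pixel columns grow to the right and rows downward; lengths in m; the calibration is good to about 2 mm. The wrist camera is an equidistant fisheye: a pixel r from the principal point sees the ray r / f radians off the axis. A picture is of the moment at which its call begins.
- bot.job_done(): hands the job in; it is judged then, once.
The state is a dict: "time_s": time; "joint_pos": joint angles; "qd": joint speeds; "tau": joint torques, N m; "eef_pos": TCP position; "tcp_rot": TCP orientation; "ft_force": force on the tool from outside, world axes, zero at the start; "torque": the same for the moment, N m; "gripper_width": finger opening in m; "gripper_force": force on a finger pad.
Only numpy, scipy, OpenCV 4.12 (cv2) and the standard library are available. Lean on these libraries where they do the work, as an engineer would, in place of code of your own. Each camera call takes 0.05 s, during which the arm holds its last target. There are 200 camera calls.

## Task

Take the orange filter cell with the knurled metal head out of the steel tray and set it upright over the spigot of the air sampler. Turn it by its knurled head until its hidden keyways drop over the spigot's pins, then push it fully home against the spring seal and finish still holding it pressed home (the program ends while you hold it: do not let go). Leave everything else where it is.

Things in the scene. Friction and masses are not known exactly. Their poses are not given: they have to be found in the camera images.
- cell_grip (a point): Filter cell, a loose cap standing upright in the tray, 58 mm tall, 0.10 to 0.21 kg. Upper 28 mm: knurled metal head, a round 50 mm wide (grip here), orange disc on top. Below: slim orange skirt 30 mm tall, 48 mm wide. The point is on its axis at mid-height of the knurled head, 44 mm above the foot, 14 mm below the top; z up along the axis.
- cell_foot (a point): Centre of the cell's open foot, on its axis, 44 mm below cell_grip; z up. From here a bore 31 mm wide goes 30 mm up, with three equal keyways 120 degrees apart, hidden inside, at an angle not told. A turn of at most 120 degrees one way (or 60 to each side) always brings them over the pins; they drop within a window of about 9 degrees.
- seat (a point): Point on the spigot's axis at the level of the sampler's metal deck; z up. Fixed: white box 170 x 140 x 45 mm carrying a metal drum 112 mm wide, deck 70 mm above the table. Height of cell_grip above this point: 62 mm riding on the pins, 54 mm when dropped over the pins and resting on the spring seal, 48.5 mm fully home (the bore bottoms on the spigot).
- spigot_top (a point): Centre of the top of the spigot, a steel post 28 mm wide rising 34.5 mm above the deck (34.5 mm above seat), tapered to 20 mm over its top 5 mm. Three equal brass pins (ribs 4.5 mm wide, reaching 18.5 mm from the axis, tops 18 mm above the deck) stand 120 degrees apart round it, turned by a different, untold angle each time.
- seal (a joint): How far the black spring seal round the spigot's foot is pressed down, in m: 0 free, 0.0055 with the cell home. It pushes back with about 3 N at first and 8 N at home, so the cell rises by itself if it is not held down (its weight is too little).
- tray: Fixed stainless tray 170 x 220 mm, rim 16 mm high, floor 4 mm above the table; origin at the centre of its underside. The cell, the plug and the dish stand in it.
- plug: Loose blue plastic plug, 34 mm wide, 26 mm tall, standing in the tray; bystander; origin at the centre of its underside.
- dish: Loose white weighing dish, 44 mm wide, 14 mm tall, in the tray; bystander; origin at the centre of its underside.
- rack: Loose blue tube rack 85 x 130 x 45 mm beyond the work area; bystander; origin at the centre of its underside.
- jar: Loose amber jar, 60 mm wide, 75 mm tall, at the left; bystander; origin at the centre of its underside.
- tipbox: Loose pipette-tip box 120 x 85 x 62 mm with yellow lid, at the right; bystander; origin at the centre of its underside.
Not all that is in view belongs to the job. Leave any turquoise look-alike of the part that bears cell_grip alone. What is shaped like the part that bears seat but green is not meant.

How it is judged:
By the outcome, as a careful person would: the job done as asked, in the order asked, and still so for the second after the job is handed in, while the arm keeps its last pose, push and grip.
It also fails if it takes over 58 s, if anything falls off the work surface, if the arm or the gripper's body presses on something with over 40 N, if the wrist force passes 120 N, or if a joint passes its speed limit or range.

## Working session

There is one attempt and no reset: what is moved stays moved. The work goes in short steps, Python scripts to look and compute and a shell command to move; the robot and the scene stay as the last step left them, time stands still between calls to the robot, and variables do not carry over. Pictures are saved under pics/ and viewed, at most 10 in all, crops included, and the job is handed in when it is done.

```bash
ls; mkdir -p pics; python3 - <<'E'
from station import bot
import cv2
s=bot.read_state();print(s)
for n in("scene","side"):
    c=bot.capture(n);cv2.imwrite(f"pics/{n}0.png",c["color"][:,:,::-1]);print(n,c["world_from_camera"].round(3).tolist(),c["fx"])
E
```

```text
pics
{'time_s': 0.0, 'joint_pos': array([-7.24776726e+01,  1.36813814e+01, -8.17039653e-01,  7.55836132e+01,
        5.90511221e-05,  9.00018487e+01]), 'qd': array([ 0.01915882, -0.01220834,  0.03330644, -0.03113824,  0.00637518,
        0.1429168 ]), 'tau': array([-7.99154168e-04, -5.38780653e+01,  3.46439159e+01,  1.85190293e-02,
       -6.48950299e-05,  2.04922850e-05]), 'eef_pos': array([ 0.15794559, -0.50025856,  0.23867307]), 'tcp_rot': array([[ 9.53609411e-01,  3.01046351e-01, -4.30089917e-04],
       [ 3.01046658e-01, -9.53608434e-01,  1.36564290e-03],
       [ 9.84439404e-07, -1.43176705e-03, -9.99998975e-01]]), 'ft_force': array([-0.39280526, -0.20777038, -0.48531786]), 'torque': array([-0.02811611,  0.00203716,  0.03247863]), 'gripper_force': 0.0, 'gripper_width': 0.0856403363717006}
scene [[-0.608, 0.679, -0.41, 1.029], [0.794, 0.516, -0.322, 0.392], [-0.007, -0.522, -0.853, 1.119], [0.0, 0.0, 0.0, 1.0]] 459.30640832580434
side [[0.999, -0.037, 0.015, 0.502], [-0.036, -0.674, 0.738, -1.177], [-0.017, -0.738, -0.675, 1.185], [0.0, 0.0, 0.0, 1.0]] 501.52947159480016
```

View pics/scene0.png

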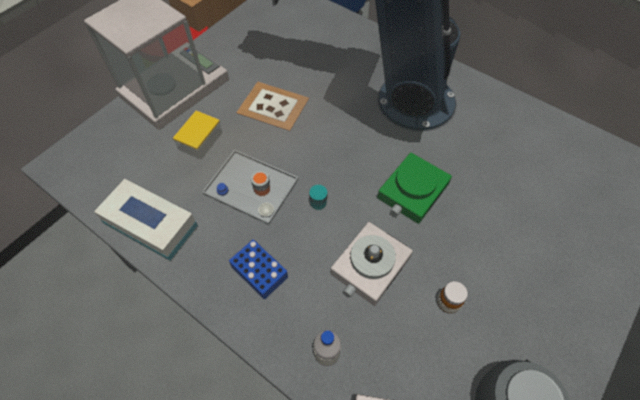

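View pics/side0.png

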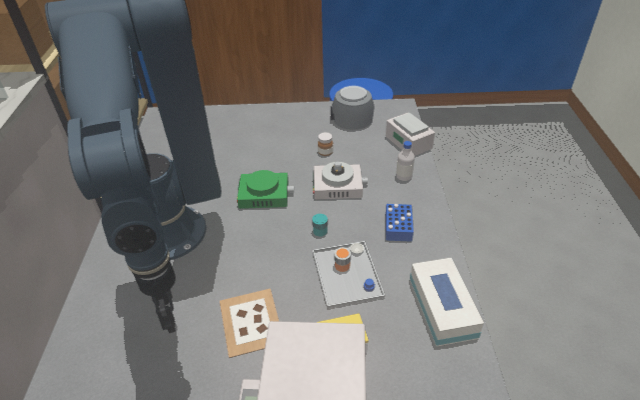

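Scene view: the orange cell is at (260,180) in the tray. The things that could be mistaken for it are the turquoise look-alike (318,195), the blue plug (222,188) and the amber jar (453,295). The white sampler is at (373,255) with its spigot near (374,252), and the green look-alike is at (415,185). In the side view the cell is at (342,256) and the spigot at (337,168). I choose the orange cell and the white sampler, and will measure both and check with a crop.

```bash
cat > h.py <<'E'
from station import bot
import numpy as np, cv2
def cloud(c):
    v,u=np.mgrid[:400,:640]; x=(u-c["cx"])/c["fx"]; y=(v-c["cy"])/c["fy"]; d=c["depth"]
    P=np.stack([x*d,y*d,d,np.ones_like(d)],-1)@np.array(c["world_from_camera"]).T
    return P[...,:3]
def plane(c,u,v,z):
    M=np.array(c["world_from_camera"]); r=M[:3,:3]@[(u-c["cx"])/c["fx"],(v-c["cy"])/c["fy"],1]
    return M[:3,3]+r*(z-M[2,3])/r[2]
E
python3 - <<'E'
from h import *
crops=[]
for n,cu,cv_,su,sv in(("scene",260,182,374,254),("side",342,258,338,170)):
    c=bot.capture(n);P=cloud(c);I=c["color"]
    H=cv2.cvtColor(I,cv2.COLOR_RGB2HSV);v,u=np.mgrid[:400,:640]
    m=(abs(u-cu)<18)&(abs(v-cv_)<18)
    o=m&(H[...,0]<16)&(H[...,1]>130)&(H[...,2]>100)&(P[...,2]>.052)&(P[...,2]<.075)
    print(n,"disc",o.sum(),u[o].mean(),v[o].mean(),"z",np.median(P[o][:,2]),"xy",P[o][:,:2].mean(0),"plane",plane(c,u[o].mean(),v[o].mean(),.062))
    h=m&(P[...,2]>.05)&(P[...,2]<.075);print(" top pts",h.sum(),P[h].min(0),P[h].max(0))
    m=(abs(u-su)<35)&(abs(v-sv)<35)
    s=m&(P[...,2]>.097)&(P[...,2]<.12);print(" spig",s.sum(),P[s].mean(0),P[s].min(0),P[s].max(0),u[s].mean(),v[s].mean(),plane(c,u[s].mean(),v[s].mean(),.1035))
    d=m&(abs(P[...,2]-.07)<.006);Q=P[d]
    p=cv2.minEnclosingCircle(Q[:,:2].astype(np.float32));print(" deck",d.sum(),np.median(Q[:,2]),p)
    for a,b in((cu,cv_),(su,sv)): crops.append(cv2.resize(I[b-35:b+35,a-35:a+35],(300,300),interpolation=2))
cv2.imwrite("pics/crop.png",np.vstack([np.hstack(crops[:2]),np.hstack(crops[2:])])[:,:,::-1])
E
```

```text
scene disc 102 259.5980392156863 177.6078431372549 z 0.06244211791928855 xy [ 0.5659094  -0.17581036] plane [ 0.56574724 -0.17601988  0.062     ]
 top pts 249 [ 0.54367761 -0.2012011   0.05092307] [ 0.59408977 -0.14958802  0.07017596]
 spig 98 [0.57547748 0.20564733 0.10247721] [0.56016858 0.19194529 0.09755921] [0.58824149 0.21866855 0.10852497] 373.59183673469386 249.98979591836735 [0.57594744 0.20584624 0.1035    ]
 deck 1194 0.06956549363307252 ((0.5740097761154175, 0.2049497365951538), 0.05636937916278839)
side disc 75 341.97333333333336 252.62666666666667 z 0.06217912243288315 xy [ 0.56522077 -0.17432792] plane [ 0.56523962 -0.174044    0.062     ]
 top pts 207 [ 0.54113432 -0.20248707  0.05021721] [ 0.58980349 -0.14808291  0.06961106]
 spig 32 [0.57146373 0.20245081 0.10196391] [0.55930227 0.19031753 0.09823663] [0.58422033 0.21777324 0.10752392] 337.4375 164.1875 [0.57135958 0.2004717  0.1035    ]
 deck 446 0.06985548655824125 ((0.5552178621292114, 0.2854660153388977), 0.14166578650474548)
```

View pics/crop.png

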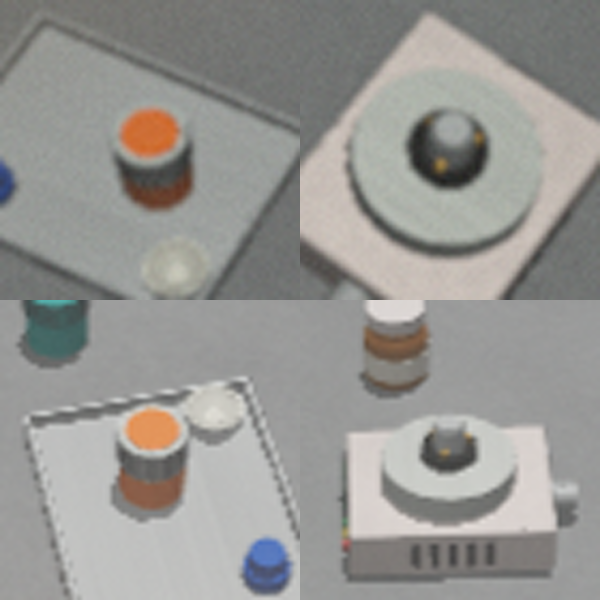

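The crop confirms the orange-topped knurled cell, standing alone in the tray, and the white sampler's spigot with brass pins. Cell top is z≈0.062 as it should be; deck is 0.070. Next I check the path clearance.

```bash
python3 - <<'E'
from h import *
Q=np.vstack([cloud(bot.capture(n)).reshape(-1,3) for n in("scene","side")])
Q=Q[np.isfinite(Q).all(1)]
def cor(a,b,w):
    a=np.array(a);b=np.array(b);d=b-a;L=np.hypot(*d);d=d/L
    t=(Q[:,:2]-a)@d;s=abs((Q[:,:2]-a)@[-d[1],d[0]])
    for k in np.arange(0,L,.06):
        m=(t>k)&(t<k+.06)&(s<w);print(round(k,2),np.round(np.percentile(Q[m,2],99.5),3) if m.sum() else None)
cor((.158,-.501),(.566,-.175),.1);print();cor((.566,-.175),(.574,.2045),.1)
E
```

```text
0.0 0.745
0.06 0.743
0.12 0.012
0.18 0.012
0.24 0.01
0.3 0.006
0.36 0.017
0.42 0.019
0.48 0.066

0.0 0.066
0.06 0.02
0.12 0.062
0.18 0.006
0.24 0.007
0.3 0.078
0.36 0.106
```

```bash
python3 -m inch '[[0,0.037,-0.014,0,0],[0,0.037,-0.014,0,0],[0,0.037,-0.014,0,0],[0,0.037,-0.014,0,0],[0,0.037,-0.014,0,0]]'; python3 -m inch '[[0,0.037,-0.014,0,0],[0,0.037,-0.014,0,0],[0,0.037,-0.014,0,0],[0,0.037,-0.014,0,0],[0,0.037,-0.014,0,0]]'; python3 -m inch '[[0,0.037,-0.014,0,0],[0,0.037,-0.014,0.02,0],[0,0.006,-0.005,0.03,0],[0,0,0,0.02,0],[0,0,0,0,0]]'
python3 - <<'E'
from h import *
s=bot.read_state();print(s["eef_pos"],s["tcp_rot"],s["joint_pos"],s["time_s"])
c=bot.capture("wrist");print(c["world_from_camera"],c["fx"],c["cx"],c["cy"]);cv2.imwrite("pics/w1.png",c["color"][:,:,::-1])
E
```

```text
time_s: 0.72
eef_pos: [0.3144, -0.3769, 0.2393]
tcp_rot: [[0.954, 0.3, 0.0], [0.3, -0.954, -0.0], [0.0, 0.0, -1.0]]
ft_force: [0.1, -1.3, 0.5]
gripper_width: 0.0855
gripper_force: 0.0
time_s: 1.13
eef_pos: [0.47, -0.2541, 0.2394]
tcp_rot: [[0.954, 0.301, 0.0], [0.301, -0.954, -0.0], [0.0, 0.0, -1.0]]
ft_force: [0.0, -1.1, 0.8]
gripper_width: 0.0855
gripper_force: 0.0
time_s: 1.55
eef_pos: [0.5316, -0.1998, 0.1662]
tcp_rot: [[0.953, 0.303, -0.007], [0.303, -0.953, 0.002], [-0.005, -0.004, -1.0]]
ft_force: [-0.6, 1.0, -0.0]
gripper_width: 0.0855
gripper_force: 0.0
[ 0.53163045 -0.19983264  0.16622427] [[ 0.95300193  0.30289387 -0.00652876]
 [ 0.30291476 -0.95301446  0.00246773]
 [-0.00547454 -0.00432941 -0.99997564]] [-2.06009409e+01  1.99851785e+01 -2.62085427e+00  6.77938697e+01
  7.30127963e-04  1.41766708e+02] 1.55
[[ 0.30328875 -0.91048128 -0.28114012  0.60220264]
 [-0.95288619 -0.29129631 -0.08458351 -0.17763958]
 [-0.00488338  0.29354776 -0.95593193  0.30038612]
 [ 0.          0.          0.          1.        ]] 309.70691628693146 320.6482009122665 199.8639135310353
```

View pics/w1.png

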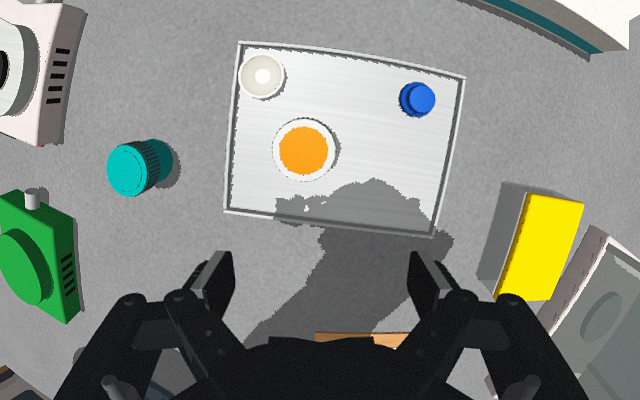

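Wrist view: the cell's orange disc is at (304,151), the dish at (263,75), the plug at (416,99), and the turquoise look-alike is outside the tray at (130,168). I refine the cell position with the fisheye model.

```bash
cat >> h.py <<'E'
def fplane(c,u,v,z):
    a=np.array([(u-c["cx"])/c["fx"],(v-c["cy"])/c["fy"]]);t=np.hypot(*a)
    M=np.array(c["world_from_camera"]);r=M[:3,:3]@np.array([*(a/t*np.sin(t)),np.cos(t)])
    return M[:3,3]+r*(z-M[2,3])/r[2]
def cell(c,z):
    H=cv2.cvtColor(c["color"],cv2.COLOR_RGB2HSV);m=((H[...,0]>6)&(H[...,0]<20)&(H[...,1]>180)&(H[...,2]>150)).astype(np.uint8);m[300:]=0
    n,l,st,ce=cv2.connectedComponentsWithStats(m);k=1+np.argmax(st[1:,4]);print(st[k],ce[k])
    cs,_=cv2.findContours((l==k).astype(np.uint8),0,1);p=np.array([fplane(c,*q[0],z) for q in max(cs,key=len)])
    return (p.max(0)+p.min(0))/2,p.max(0)-p.min(0)
def todo(x,y,z):
    s=bot.read_state();d=np.array([x,y,z])-s["eef_pos"];print("tool shift",(s["tcp_rot"].T@d).round(4),"t",s["time_s"],"j6",s["joint_pos"][5])
E
python3 - <<'E'
from h import *
c=bot.capture("wrist");p,d=cell(c,.062);print(p,d);todo(p[0],p[1],.105)
E
```

```text
[ 279  127   47   47 1717] [301.81654048 150.16249272]
[ 0.56623062 -0.17340325  0.062     ] [3.65000956e-02 3.68434708e-02 2.77555756e-17]
tool shift [ 0.0404 -0.0166  0.0654] t 1.65 j6 141.755737273888
```

```bash
python3 -m inch '[[0,0.02,-0.008,0,0],[0,0.018,-0.007,0.02,0],[0,0,0,0.03,0],[0,0,0,0,0],[0,0,0,0,0]]'
python3 - <<'E'
from h import *
c=bot.capture("wrist");p,d=cell(c,.062);print(p,d);todo(p[0],p[1],.042);print(bot.read_state()["tcp_rot"])
E
```

```text
time_s: 2.07
eef_pos: [0.5643, -0.1763, 0.1212]
tcp_rot: [[0.954, 0.3, -0.001], [0.3, -0.954, 0.0], [-0.001, -0.001, -1.0]]
ft_force: [0.2, 0.5, 0.1]
gripper_width: 0.0856
gripper_force: 0.0
[ 291  191   56   53 2309] [318.39844088 216.68644435]
[ 0.56622781 -0.17366627  0.062     ] [3.71056648e-02 3.73582881e-02 5.55111512e-17]
tool shift [ 0.0021 -0.0025  0.0803] t 2.1167 j6 145.16972905336846
[[ 9.53880307e-01  3.00186247e-01  7.59488588e-04]
 [ 3.00186526e-01 -9.53880480e-01 -2.81241209e-04]
 [ 6.40036596e-04  4.96258692e-04 -9.99999672e-01]]
```

```bash
python3 -m inch '[[0,0.002,-0.002,0.01,0],[0,0,0,0.025,0],[0,0,0,0.025,0],[0,0,0,0.015,0],[0,0,0,0.007,0]]'; python3 -m inch '[[0,0,0,0,0],[0,0,0,0,0],[0.6,0,0,0,0],[0.8,0,0,0,0],[0.8,0,0,0,0]]';python3 -m inch '[[1,0,0,0,0],[1,0,0,0,0],[1,0,0,0,0],[1,0,0,0,0],[1,0,0,0,0]]'
```

```text
time_s: 2.53
eef_pos: [0.5656, -0.1735, 0.0375]
tcp_rot: [[0.954, 0.3, -0.001], [0.3, -0.954, 0.0], [-0.001, -0.001, -1.0]]
ft_force: [-0.5, 0.1, 0.3]
gripper_width: 0.0856
gripper_force: 0.0
time_s: 2.95
eef_pos: [0.5669, -0.1736, 0.0396]
tcp_rot: [[0.954, 0.301, 0.002], [0.301, -0.954, -0.0], [0.002, 0.001, -1.0]]
ft_force: [-0.1, 0.2, 0.4]
gripper_width: 0.0511
gripper_force: 0.0
time_s: 3.37
eef_pos: [0.5669, -0.1736, 0.0399]
tcp_rot: [[0.954, 0.301, 0.002], [0.301, -0.954, -0.0], [0.002, 0.001, -1.0]]
ft_force: [-1.1, 0.2, 7.5]
gripper_width: 0.0486
gripper_force: 61.0
```

```bash
python3 -m inch '[[1,0,0,-0.01,0],[1,0,0,-0.02,0],[1,0,0,-0.03,-0.0182],[1,0,0,-0.03,-0.0182],[1,0,0,-0.03,-0.0182]]';python3 -m inch '[[1,0,0,-0.03,-0.0182],[1,0,0,-0.01,-0.0182],[1,0,0,0,-0.0182],[1,0,0,0,-0.0182],[1,0,0,0,-0.0182]]';python3 -m inch '[[1,0.03,-0.01,0,0],[1,0.03,-0.01,0,0],[1,0.03,-0.01,0,0],[1,0.03,-0.01,0,0],[1,0.03,-0.01,0,0]]';python3 -m inch '[[1,0.03,-0.01,0,0],[1,0.03,-0.01,0,0],[1,0.03,-0.01,0,0],[1,0,0,0,0],[1,0,0,0,0]]'
python3 - <<'E'
from h import *
c=bot.capture("wrist");cv2.imwrite("pics/w2.png",c["color"][:,:,::-1]);todo(.574,.2045,.2)
d=bot.capture("side");cv2.imwrite("pics/s2.png",cv2.resize(d["color"][100:300,220:480],(780,600),interpolation=2)[:,:,::-1])
E
```

```text
time_s: 3.78
eef_pos: [0.5658, -0.1732, 0.1604]
tcp_rot: [[0.793, 0.609, -0.0], [0.609, -0.793, 0.0], [-0.0, -0.0, -1.0]]
ft_force: [0.5, -0.7, -1.9]
gripper_width: 0.0489
gripper_force: 62.3
time_s: 4.2
eef_pos: [0.5662, -0.1733, 0.1996]
tcp_rot: [[0.338, 0.941, 0.001], [0.941, -0.338, -0.0], [0.0, 0.001, -1.0]]
ft_force: [-0.2, -0.4, -2.3]
gripper_width: 0.0482
gripper_force: 62.2
time_s: 4.62
eef_pos: [0.5703, -0.014, 0.1993]
tcp_rot: [[0.343, 0.939, 0.0], [0.939, -0.343, 0.0], [0.0, 0.0, -1.0]]
ft_force: [-0.1, 0.4, -1.6]
gripper_width: 0.0486
gripper_force: 62.3
time_s: 5.03
eef_pos: [0.5731, 0.0812, 0.199]
tcp_rot: [[0.34, 0.94, 0.0], [0.94, -0.34, 0.0], [0.0, 0.0, -1.0]]
ft_force: [-1.0, -0.5, -2.0]
gripper_width: 0.0486
gripper_force: 62.4
tool shift [ 0.1173 -0.0417 -0.0011] t 5.0833 j6 117.92358837199534
```

View pics/w2.png

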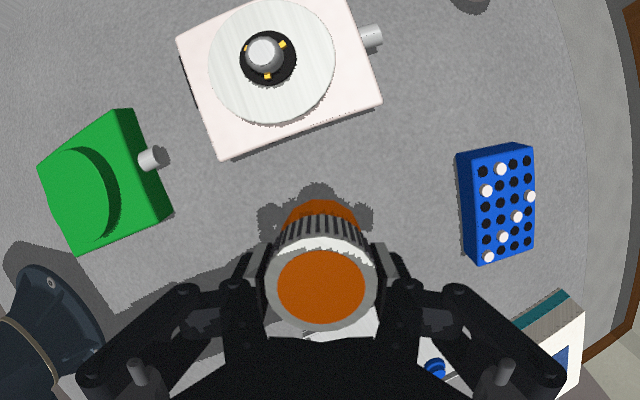

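View pics/s2.png

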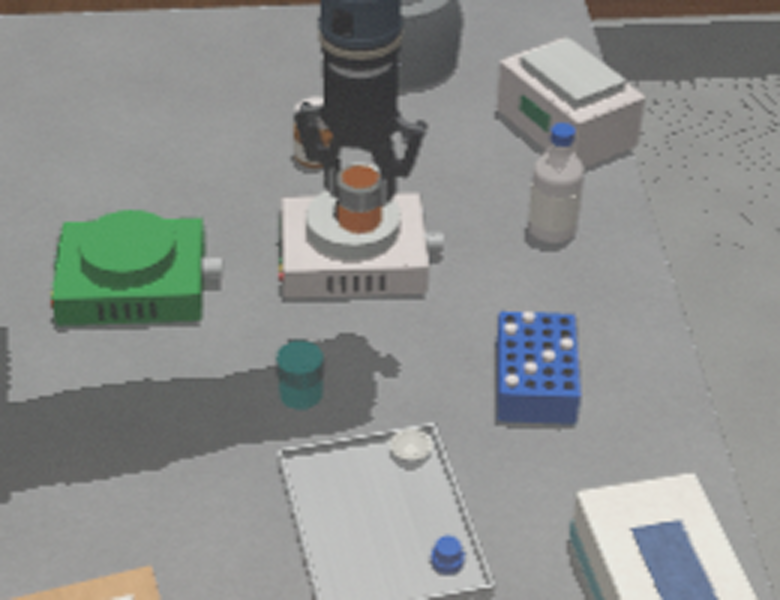

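Wrist view: the cell is gripped upright by the head, with its disc at (321,285). The spigot top is at about (262,50), with pins at (283,44) and (267,76). The side view shows the tray's other things undisturbed. I measure the spigot axis from here.

```bash
python3 - <<'E'
from h import *
c=bot.capture("wrist");v,u=np.mgrid[:400,:640];a=(u-c["cx"])/c["fx"];b=(v-c["cy"])/c["fy"];t=np.hypot(a,b)+1e-9
d=c["depth"];k=np.tan(t)/t
P=(np.stack([a*k*d,b*k*d,d,np.ones_like(d)],-1)@np.array(c["world_from_camera"]).T)[...,:3]
box=(v<130)&(u>190)&(u<345)&(d>0);Z=P[...,2]
for lo,hi in((.066,.074),(.1035,.1065),(.09,.107)):
    m=box&(Z>lo)&(Z<hi);Q=P[m][:,:2].astype(np.float32);print(lo,m.sum(),np.median(Z[m]),cv2.minEnclosingCircle(Q),Q.mean(0))
H=cv2.cvtColor(c["color"],cv2.COLOR_RGB2HSV)
m=(box&(H[...,0]>15)&(H[...,0]<30)&(H[...,1]>150)&(H[...,2]>120)).astype(np.uint8)
n,l,st,ce=cv2.connectedComponentsWithStats(m)
for i in range(1,n):print(st[i,4],ce[i],fplane(c,*ce[i],.088),np.median(Z[l==i]))
m=((H[...,2]>130)&(H[...,1]<40)&(abs(u-263)<22)&(abs(v-50)<22)&(Z>.1)).astype(np.uint8)
print(m.sum(),fplane(c,u[m>0].mean(),v[m>0].mean(),.1045))
todo(.574,.2045,.2)
cv2.imwrite("pics/w3.png",cv2.resize(c["color"][10:100,215:335],(800,600),interpolation=2)[:,:,::-1])
E
```

```text
0.066 9874 0.06999982044486294 ((0.571865439414978, 0.20701473951339722), 0.056408438831567764) [0.5730308  0.20447695]
0.1035 549 0.10454384313391221 ((0.571536123752594, 0.20637209713459015), 0.012029915116727352) [0.5718462  0.20696096]
0.09 1044 0.10364566460954022 ((0.5720858573913574, 0.20720969140529633), 0.014325537718832493) [0.5727342  0.20541197]
39 [280.41025641  41.51282051] [0.58747945 0.21133787 0.088     ] 0.0882713233175956
11 [243.36363636  46.        ] [0.55882755 0.21980922 0.088     ] 0.0805439243894484
37 [265.54054054  73.40540541] [0.56763593 0.19123224 0.088     ] 0.08793019710261035
691 [0.57219845 0.20723775 0.1045    ]
tool shift [ 0.1183 -0.0425 -0.0012] t 5.1833 j6 117.9269617113833
```

View pics/w3.png

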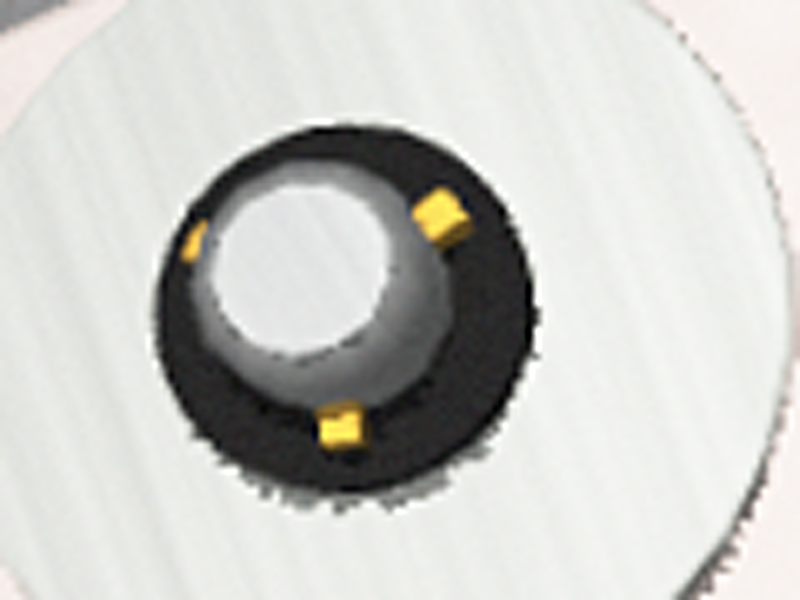

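```bash
python3 - <<'E'
from h import *
c=bot.capture("wrist");s=bot.read_state();print(s["eef_pos"])
H=cv2.cvtColor(c["color"],cv2.COLOR_RGB2HSV);m=((H[...,0]>5)&(H[...,0]<22)&(H[...,1]>150)&(H[...,2]>120)).astype(np.uint8);m[:245]=0
n,l,st,ce=cv2.connectedComponentsWithStats(m);k=1+np.argmax(st[1:,4]);print(st[k],ce[k])
cs,_=cv2.findContours((l==k).astype(np.uint8),0,1)
for z in(.22,.223,.226):
    p=np.array([fplane(c,*q[0],z) for q in max(cs,key=len)]);q=(p.max(0)+p.min(0))/2;print(z,q,np.ptp(p,axis=0),"off tool",s["tcp_rot"].T@(q-s["eef_pos"]))
todo(.5725,.2065,.2)
E
```

```text
[0.57335652 0.07855703 0.19876949]
[ 277  250   88   74 5065] [320.71135242 286.70523198]
0.22 [0.57261675 0.07802696 0.22      ] [3.79543740e-02 3.83668519e-02 5.55111512e-17] off tool [-0.00075472 -0.00051147 -0.02123044]
0.223 [0.57329619 0.07987831 0.223     ] [3.69502524e-02 3.73518178e-02 5.55111512e-17] off tool [ 0.00121702 -0.00051041 -0.02423067]
0.226 [0.57397564 0.08172966 0.226     ] [3.59461307e-02 3.63367836e-02 5.55111512e-17] off tool [ 0.00318876 -0.00050936 -0.0272309 ]
tool shift [ 0.1198 -0.0448 -0.0012] t 5.2333 j6 117.93063660377688
```

```bash
python3 -m inch '[[1,0.03,-0.011,0,0],[1,0.03,-0.011,0,0],[1,0.03,-0.011,0,0],[1,0.029,-0.0115,0,0],[1,0,0,0.01,0]]';python3 -m inch '[[1,0,0,0.02,0],[1,0,0,0.016,0],[1,0,0,0.006,0],[1,0,0,0,0],[1,0,0,0,0]]';python3 -m inch '[[1,0,0,0.004,0],[1,0,0,0.004,0],[1,0,0,0.003,0],[1,0,0,0,0],[1,0,0,0,0]]'
```

```text
time_s: 5.65
eef_pos: [0.5735, 0.2104, 0.19]
tcp_rot: [[0.341, 0.94, 0.003], [0.94, -0.341, 0.003], [0.004, 0.002, -1.0]]
ft_force: [0.4, -0.7, -2.4]
gripper_width: 0.0483
gripper_force: 62.4
time_s: 6.07
eef_pos: [0.5727, 0.2057, 0.1469]
tcp_rot: [[0.344, 0.939, -0.0], [0.939, -0.344, -0.0], [-0.0, -0.0, -1.0]]
ft_force: [0.4, -0.0, -1.9]
gripper_width: 0.0486
gripper_force: 62.4
time_s: 6.48
eef_pos: [0.5724, 0.2065, 0.1355]
tcp_rot: [[0.343, 0.939, -0.0], [0.939, -0.343, 0.0], [-0.0, -0.0, -1.0]]
ft_force: [0.4, -0.0, -1.4]
gripper_width: 0.0482
gripper_force: 62.4
```

```bash
python3 -m inch '[[1,0,0,0.003,0],[1,0,0,0.002,0],[1,0,0,0.002,0],[1,0,0,0,0],[1,0,0,0,0]]';python3 -m inch '[[1,0,0,0.002,0],[1,0,0,0.001,0],[1,0,0,0.001,0],[1,0,0,0,0],[1,0,0,0,0]]'
```

```text
time_s: 6.9
eef_pos: [0.5723, 0.2066, 0.1283]
tcp_rot: [[0.343, 0.939, -0.0], [0.939, -0.343, -0.0], [-0.0, -0.0, -1.0]]
ft_force: [-0.2, -0.0, -2.3]
gripper_width: 0.0484
gripper_force: 62.4
time_s: 7.32
eef_pos: [0.5724, 0.2065, 0.1245]
tcp_rot: [[0.343, 0.939, -0.0], [0.939, -0.343, 0.0], [-0.0, -0.0, -1.0]]
ft_force: [-1.1, -1.0, -2.0]
gripper_width: 0.0484
gripper_force: 62.4
```

```bash
python3 -m inch '[[1,0,0,0.001,0],[1,0,0,0,0],[1,0,0,0,0]]';python3 -m inch '[[1,0,0,0.001,0],[1,0,0,0,0],[1,0,0,0,0]]'
```

```text
time_s: 7.57
eef_pos: [0.5726, 0.2066, 0.1237]
tcp_rot: [[0.343, 0.939, 0.0], [0.939, -0.343, 0.0], [0.0, 0.0, -1.0]]
ft_force: [0.9, 0.1, -0.4]
gripper_width: 0.0488
gripper_force: 62.4
time_s: 7.82
eef_pos: [0.5726, 0.2066, 0.1229]
tcp_rot: [[0.343, 0.939, 0.001], [0.939, -0.343, 0.0], [0.0, 0.0, -1.0]]
ft_force: [-0.3, -1.3, 1.8]
gripper_width: 0.0484
gripper_force: 62.8
```

```bash
python3 -m inch '[[1,0,0,0.001,0],[1,0,0,0,0],[1,0,0,0,0]]';python3 -m inch '[[1,0,0,0,0],[1,0,0,0,0]]'
```

```text
time_s: 8.07
eef_pos: [0.5724, 0.2069, 0.1212]
tcp_rot: [[0.343, 0.939, -0.0], [0.939, -0.343, 0.001], [0.001, -0.001, -1.0]]
ft_force: [0.6, 3.1, -2.2]
gripper_width: 0.0488
gripper_force: 62.4
time_s: 8.23
eef_pos: [0.5723, 0.2069, 0.1212]
tcp_rot: [[0.343, 0.939, -0.001], [0.939, -0.343, 0.0], [0.0, -0.001, -1.0]]
ft_force: [0.1, 3.2, -3.2]
gripper_width: 0.0486
gripper_force: 62.4
```

```bash
python3 -m inch '[[1,0,0,0.001,0],[1,0,0,0,0],[1,0,0,0,0]]';python3 -m inch '[[1,0,0,0.001,0],[1,0,0,0,0],[1,0,0,0,0]]'
python3 - <<'E'
from h import *
c=bot.capture("scene");d=bot.capture("side")
I=np.hstack([cv2.resize(c["color"][190:290,310:440],(400,308),interpolation=2),cv2.resize(d["color"][120:220,273:403],(400,308),interpolation=2)])
cv2.imwrite("pics/s4.png",I[:,:,::-1])
E
```

```text
time_s: 8.48
eef_pos: [0.5723, 0.2068, 0.1206]
tcp_rot: [[0.343, 0.939, -0.0], [0.939, -0.343, 0.001], [0.0, -0.0, -1.0]]
ft_force: [-1.9, 3.7, -0.5]
gripper_width: 0.0483
gripper_force: 62.7
time_s: 8.73
eef_pos: [0.5724, 0.2068, 0.1197]
tcp_rot: [[0.343, 0.939, -0.0], [0.939, -0.343, 0.001], [0.0, -0.0, -1.0]]
ft_force: [-2.9, 3.9, 3.2]
gripper_width: 0.0489
gripper_force: 62.9
```

View pics/s4.png

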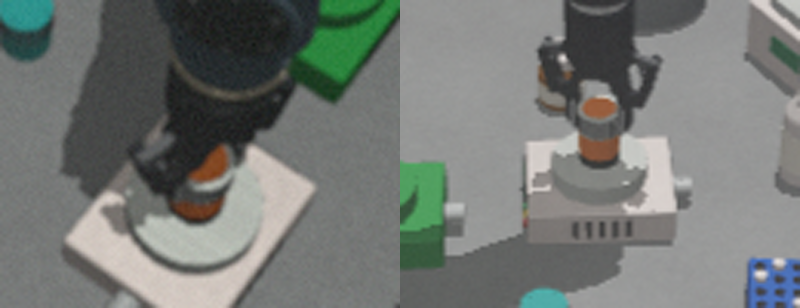

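The crop shows the cell upright on the spigot with the white sampler undisturbed. The wrist depth on the orange disc will give the cell height.

```bash
cat >> h.py <<'E'
def top():
    c=bot.capture("wrist");s=bot.read_state();v,u=np.mgrid[:400,:640];a=(u-c["cx"])/c["fx"];b=(v-c["cy"])/c["fy"];t=np.hypot(a,b)+1e-9
    d=c["depth"];k=np.tan(t)/t
    P=(np.stack([a*k*d,b*k*d,d,np.ones_like(d)],-1)@np.array(c["world_from_camera"]).T)[...,:3]
    H=cv2.cvtColor(c["color"],cv2.COLOR_RGB2HSV);m=(H[...,0]>4)&(H[...,0]<24)&(H[...,1]>140)&(v>258)&(v<315)&(abs(u-320)<35)&(d>0)
    zt=np.median(P[m][:,2]);print("top z",zt,"std",P[m][:,2].std(),"n",m.sum(),"rel tcp",zt-s["eef_pos"][2],"tcp",s["eef_pos"],"F",s["ft_force"].round(1),"t",s["time_s"],"j6",s["joint_pos"][5].round(1))
E
python3 -c "
from h import *
top()"
```

```text
top z 0.14230880437978144 std 0.0005380997920829964 n 3789 rel tcp 0.02263651693434604 tcp [0.57238343 0.20676206 0.11967229] F [-2.1  4.9  4. ] t 8.8833 j6 129.9
```

```bash
python3 -m inch '[[1,0.0004,-0.0004,0,0],[1,0,0,0,0],[1,0,0,0,0]]'; python3 -c "
from h import *
s=bot.read_state();print(s['torque'],s['tau'])";python3 -m inch '[[1,0,0,0,-0.008],[1,0,0,0,0],[1,0,0,0,0]]'; python3 -c "
from h import *
s=bot.read_state();print(s['torque']);top()"
```

```text
time_s: 9.13
eef_pos: [0.5724, 0.207, 0.1197]
tcp_rot: [[0.343, 0.939, 0.0], [0.939, -0.343, -0.0], [-0.0, 0.0, -1.0]]
ft_force: [-0.8, 2.7, 4.2]
gripper_width: 0.0487
gripper_force: 62.9
[0.62978385 0.37477936 0.30453479] [ -1.9302316  -64.79772806  31.40358925  -0.23893411  -0.95715523
   0.26084016]
time_s: 9.38
eef_pos: [0.5722, 0.2067, 0.1191]
tcp_rot: [[0.297, 0.955, -0.0], [0.955, -0.297, -0.001], [-0.001, -0.0, -1.0]]
ft_force: [1.0, 1.1, -1.6]
gripper_width: 0.0486
gripper_force: 62.5
[ 0.33836122 -0.05442204  0.00931309]
top z 0.14173221616872408 std 0.0005436862374537174 n 3794 rel tcp 0.022576749808229768 tcp [0.57221405 0.20674214 0.11915547] F [ 0.8  2.  -1.7] t 9.4333 j6 127.2
```

The turn relieved the torque (0.30 → 0.01 N m) and the vertical force, so the keyways have caught the pins at the edge of their window. I centre a bit more and go down.

```bash
python3 -m inch '[[1,0,0,0,-0.004],[1,0,0,0.001,0],[1,0,0,0,0],[1,0,0,0.001,0],[1,0,0,0,0]]'; python3 -c "
from h import *
s=bot.read_state();print(s['torque'])";python3 -m inch '[[1,0,0,0.001,0],[1,0,0,0,0],[1,0,0,0.001,0],[1,0,0,0,0],[1,0,0,0,0]]'; python3 -c "
from h import *
s=bot.read_state();print(s['torque']);top()"
```

```text
time_s: 9.85
eef_pos: [0.5721, 0.2068, 0.1172]
tcp_rot: [[0.272, 0.962, -0.001], [0.962, -0.272, -0.0], [-0.0, -0.0, -1.0]]
ft_force: [-0.2, 0.2, -2.0]
gripper_width: 0.0483
gripper_force: 62.5
[-0.00886364  0.01161594 -0.01657021]
time_s: 10.27
eef_pos: [0.5722, 0.207, 0.1158]
tcp_rot: [[0.271, 0.962, 0.0], [0.962, -0.271, 0.0], [0.0, 0.0, -1.0]]
ft_force: [-0.7, -0.5, 0.9]
gripper_width: 0.0483
gripper_force: 62.5
[-0.03999146  0.21426139  0.00807708]
top z 0.13840207764582835 std 0.0005419999910784119 n 3794 rel tcp 0.02262193747090084 tcp [0.57226471 0.20706885 0.11578014] F [-0.7 -0.6 -0.2] t 10.3167 j6 125.6
```

Top at 0.138 means it has dropped over the pins onto the seal, as the geometry predicts. Now I push it home.

```bash
python3 -m inch '[[1,0,0,0.001,0],[1,0,0,0.001,0],[1,0,0,0.001,0],[1,0,0,0,0],[1,0,0,0,0]]';python3 -m inch '[[1,0,0,0.001,0],[1,0,0,0.001,0],[1,0,0,0,0],[1,0,0,0,0]]'; python3 -m inch '[[1,0,0,0.001,0],[1,0,0,0,0],[1,0,0,0,0]]';  python3 -c "
from h import *
top()"
```

```text
time_s: 10.73
eef_pos: [0.5723, 0.2071, 0.1127]
tcp_rot: [[0.271, 0.962, 0.0], [0.962, -0.271, 0.0], [0.0, 0.0, -1.0]]
ft_force: [-1.1, -0.4, 3.5]
gripper_width: 0.0486
gripper_force: 62.6
time_s: 11.07
eef_pos: [0.5723, 0.2071, 0.1106]
tcp_rot: [[0.271, 0.962, 0.0], [0.962, -0.271, 0.0], [0.0, 0.0, -1.0]]
ft_force: [-0.9, -0.5, 5.9]
gripper_width: 0.0484
gripper_force: 62.7
time_s: 11.32
eef_pos: [0.5723, 0.2071, 0.1104]
tcp_rot: [[0.271, 0.962, 0.001], [0.962, -0.271, 0.0], [0.001, 0.001, -1.0]]
ft_force: [-2.7, -1.6, 10.6]
gripper_width: 0.0484
gripper_force: 63.9
top z 0.13305913218847398 std 0.000552691111210223 n 3791 rel tcp 0.022704565601643828 tcp [0.57231595 0.20711886 0.11035457] F [-2.7 -2.7 10.7] t 11.3667 j6 125.6
```

```bash
python3 -m inch '[[1,0,0,0.001,0],[1,0,0,0,0],[1,0,0,0,0]]'; python3 -m inch '[[1,0,0,0.0005,0],[1,0,0,0,0],[1,0,0,0,0],[1,0,0,0,0],[1,0,0,0,0]]';  python3 -c "
from h import *
top();print(bot.read_state()['torque'])"
```

```text
time_s: 11.62
eef_pos: [0.5723, 0.2071, 0.1103]
tcp_rot: [[0.271, 0.962, 0.001], [0.962, -0.271, 0.001], [0.001, 0.001, -1.0]]
ft_force: [-6.4, -3.2, 20.0]
gripper_width: 0.0482
gripper_force: 64.8
time_s: 12.03
eef_pos: [0.5723, 0.2071, 0.1103]
tcp_rot: [[0.271, 0.962, 0.002], [0.962, -0.271, 0.001], [0.001, 0.002, -1.0]]
ft_force: [-7.1, -3.0, 21.9]
gripper_width: 0.0481
gripper_force: 64.9
top z 0.13302238620875315 std 0.0005462125523576029 n 3799 rel tcp 0.022726793416680977 tcp [0.57233587 0.20714552 0.11029559] F [-6.5 -3.5 22.3] t 12.0833 j6 125.6
[-0.62297881  1.66637052  0.01633934]
```

The cell is on a hard stop: the force climbs to 22 N with no further travel. The top is at 0.133 against the expected 0.1325, and the cell has not slipped in the grip. It is home, so I hand in while holding.

```bash
python3 -c "
from station import bot
print(bot.job_done())"
```

```text
the job is handed in; nothing more can be done
None
```

The orange filter cell is keyed over the white sampler's spigot pins, pushed to its hard stop and still held pressed home at about 22 N; I handed the job in at about 12 s, and no verdict came back.

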